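# Tare the workshop scale under the empty steel bowl

### The job

Two identical bench scales stand side by side, one carrying the empty steel bowl, the other somebody's half-weighed bowl of clay lumps. Tare the scale under the empty steel bowl: with the fingertips, gently press its yellow key right down, then let it come up and move clear. Do not press any other key, do not touch the pan, the bowls or the other scale, and leave the scales, the bowls and the clay lumps on the bench where they stand.

Things in the scene. Friction and masses are not known exactly. Their poses are not given: they have to be found in the camera images.
- scale_1: the scale to tare, under the empty steel bowl, left or right: loose white bench scale, 2.4 kg, 270 (x) by 210 (y), pan top 69 above the bench. Origin on the bench under its middle; +x from key panel (front) to pan, z up. Dark panel on the front 95, rising 10 degrees to the rear; keys at own x -108: red (power) y +55, white (units) y 0, yellow (tare) y -55, rightmost seen from the front
- scale_2: the other scale, identical, carrying the stoneware bowl with clay lumps: not to be touched; origin and axes as scale_1
- tare_1_top (a point): centre of the top of the yellow tare key of scale_1: a rectangular key 24 wide (scale's y) by 18 (x), standing 7 above the panel, about 52 above the bench; z out of the key along its stroke, leaning 10 degrees from vertical towards the scale's front; key pitch 55, so 33 of free panel between keys; the pan's front edge lies 78 behind it
- tare_1 (a joint): stroke of the yellow tare key of scale_1 (m): 0 up, 0.004 fully down, spring return, 1.2 N to start it and about 4 N fully down; it counts as pressed beyond 0.003. Above 30 N the panel is damaged
- units_1 (a joint): stroke of the white units key of scale_1 (m), same spring
- power_1 (a joint): stroke of the red power key of scale_1 (m), same spring
- tare_2 (a joint): stroke of the yellow key of scale_2 (m), same spring
- units_2 (a joint): stroke of the white key of scale_2 (m), same spring
- power_2 (a joint): stroke of the red key of scale_2 (m), same spring
- pan_1: steel pan of scale_1, 160 (x) by 196 (y), 5 thick; origin at the centre of its underside, 50 behind the scale's middle, 64 above the bench; fixed to the scale
- steel_bowl: empty steel bowl on the pan of scale_1, 150 across the rim, 58 high, 0.25 kg; origin at the centre of its underside; its rim reaches to 127 above the bench and comes no nearer than 70 to the middle of the yellow key
- clay_bowl: tan stoneware bowl with four coloured dry clay lumps fixed in it, on the pan of scale_2, 150 across, 62 high, 0.45 kg; origin at the centre of its underside
- orange_lump: loose round dry clay lump, orange, 54 across, 43 high, on the bench between the scales and the robot; origin at the centre of its underside
- pink_lump: loose block-shaped dry clay lump, dusty pink, 46 x 32 x 26 high, on the bench between the scales and the robot; origin at the centre of its underside
There are look-alikes about, which are no part of the job. What is shaped like the steel_bowl but blue is not meant. Leave any red look-alike of the clay_bowl alone.

How it is judged:
By the outcome, as a careful person would: the job done as asked, in the order asked, and still so for the second after the job is handed in, with the robot touching nothing.
It also fails if it takes over 35 s, if anything falls off the work surface, if the arm or the gripper's body presses on something with over 40 N, if the wrist force passes 120 N, or if a joint passes its speed limit or range.

### The arm

A 7-joint arm with a two-finger parallel gripper is mounted at the origin on the work surface. World frame = base frame: x ahead of the robot, y to its left, z up, the work surface at z = 0. Lengths are in m, angles in rad, forces in N, time in s.
With the tool pointing down it reaches from about 0.425 to 0.925 m from the base axis. Payload 6.8 kg.
Tool frame: the origin (TCP) lies on the front face of the gripper's body, between the roots of the fingers; the fingertips stand 73 mm ahead of it and the grasp point (between the pads) lies 54 mm ahead of it (env.nose_length is the distance from the TCP to the fingertips, in m); z points along the fingers, y is the direction in which the jaws open and shut (so a half turn about z gives the same grasp; the last joint's range is limited). The gripper opens to 85 mm and grips with 20 to 120 N. Pads are 22 mm wide; open, the fingers measure 114 mm over their backs; the gripper's body (76 mm by 85 mm) begins 54 mm behind the grasp point. The pads swing forward as they close: fully open they stand 13 mm farther back than shut.
Start: joints at [-1.359, 0.477, 0.022, 1.555, -0.011, 1.109, -0.083], TCP at [0.212, 0.641, 0.304] pointing down, gripper open.
Joint ranges: [-2.96, 2.96], [-0.34, 2.1], [-1.41, 1.46], [0.24, 2.44], [-1.37, 4.51], [0.17, 1.92], [-2.96, 2.96]. Speed limits (rad/s): [2.39, 2.39, 3.14, 3.14, 3.14, 3.14, 3.14].

### API

Orientations are given as a unit quaternion [w, x, y, z].
In Python, from cell import env, kin, camera, calibration, job gives the robot as it stands. The module is installed in compiled form; this text tells all that it offers. Calls block until the motion is done:
- env.reach(position, orientation): joint-space move of the TCP to a pose.
- env.movel(position, velocity=0.15, rot=None, stop_force=None): straight line of the TCP; rot=None keeps the orientation; velocity is the mean speed in m/s. With stop_force (N) it stops when the force on the tool has changed by that much, and returns True; else False.
- env.goto_joints(angles): joint-space move.
- env.grip(opening, f_grip=None): finger opening in m; f_grip is the grip in N (None keeps the last); returns when the fingers have stopped.
- env.dwell(seconds).
- kin.inverse_kinematics(position, orientation): joint angles nearest the present ones, or None.
- env.get_state(): the state.
- camera(name): name is "scene" or "top" or "wrist"; returns (picture, depth): 480x640x3 uint8, blue, green, red; 480x640 float32, m along the optical axis (not along the pixel's ray), 0 where there is no reading.
- calibration(name): a dict with "fx", "fy", "cx", "cy" (pixels), "rvec" (rotation vector, rad) and "tvec" (3), from world to camera coordinates, as OpenCV has them. Camera axes: x right, y down, z forward; pixel columns grow to the right and rows downward; lengths in m; the calibration is good to about 2 mm. The wrist camera is an equidistant fisheye: a pixel r from the principal point sees the ray r / f radians off the axis. A picture is of the moment at which its call begins: read the wrist's pose just before it. calibration takes no time and is no camera call; for the wrist camera it gives the pose at the moment of the call.
A pose or a line that the arm cannot do raises env.PlanningError and nothing moves.
- job.job_done(): hands the job in, once; it reports no verdict.
The state is a dict: "time": time; "qpos": joint angles; "joint_velocities": joint speeds; "joint_torque": joint torques, N m; "tcp_pos": TCP position; "orientation": TCP orientation; "force": force on the tool from outside, world axes, zero at the start; "torque": the same for the moment, N m; "opening": finger opening in m.
Only numpy, scipy, OpenCV 4.12 (cv2) and the standard library are available. Lean on these libraries where they do the work, as an engineer would, in place of code of your own. Each camera call takes 0.05 s, during which the arm holds its last target.

## Working session

There is one attempt and no reset: what is moved stays moved. The work goes in short steps, each a Python script; the robot and the scene stay as the last script left them, time stands still between calls to the robot, and variables do not carry over. Pictures are saved under pics/ and viewed, and the job is handed in when it is done.

```bash
mkdir -p pics
python3 - <<'E'
from cell import env,camera,calibration
import cv2,numpy as np
for n in("scene","top"):
    p,d=camera(n); cv2.imwrite(f"pics/{n}0.png",p); np.savez(f"{n}0.npz",p=p,d=d); c=calibration(n); print(n,c)
s=env.get_state();print(s["time"],s["orientation"],s["tcp_pos"])
E
```

```text
scene {'fx': 445.8306651137841, 'fy': 445.8306651137841, 'cx': 316.84512287155553, 'cy': 235.73026835499016, 'rvec': array([ 0.69899701,  2.63423385, -1.08405037]), 'tvec': array([ 0.49907461, -0.12491567,  1.11767089])}
top {'fx': 468.66480452331484, 'fy': 468.66480452331484, 'cx': 312.557545022439, 'cy': 241.06277803659037, 'rvec': array([ 2.12279758, -2.18568323,  0.10413514]), 'tvec': array([-0.01641465,  0.54834906,  1.01651383])}
0.1 [-7.72414923e-05  1.59242405e-01  9.87239180e-01 -8.07457258e-04] [0.2120909  0.64038181 0.30303447]
```

View pics/scene0.png

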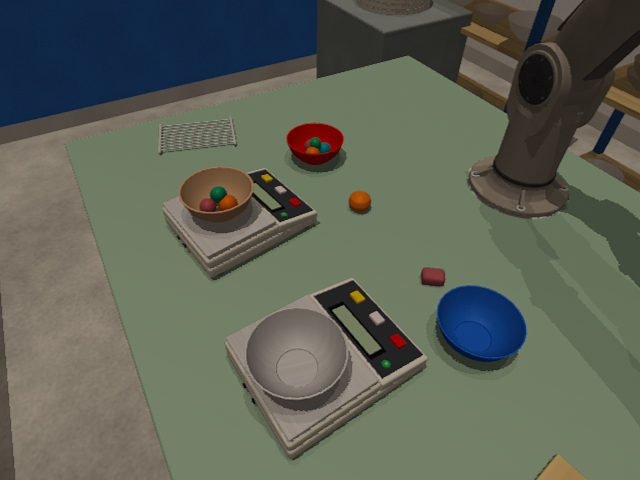

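View pics/top0.png

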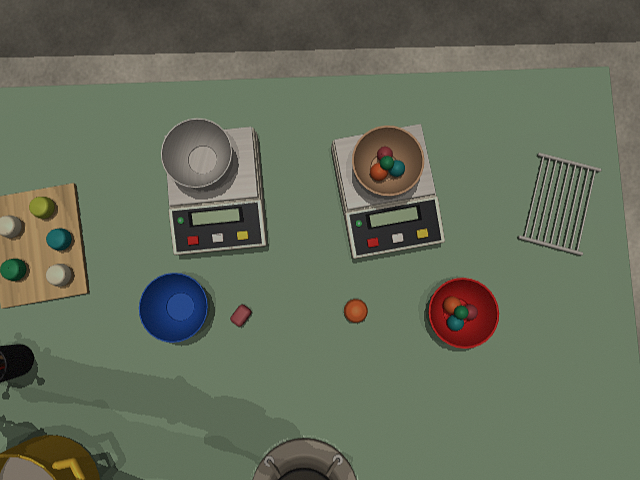

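Candidates for the key:
- The yellow key of the left scale, top (242,236) / scene (357,297), under the empty grey steel bowl.
- The yellow key of the right scale, top (422,233) / scene (267,178), under the tan bowl with clay. This one is not meant.

Yellow things elsewhere, the pot and the lime cylinder, are not keys. I choose the left one and will check it in a crop while measuring.

```bash
cat > h.py <<'E'
import cv2,numpy as np
def rt(c): 
    R=cv2.Rodrigues(c["rvec"])[0]; return R,np.asarray(c["tvec"]).ravel()
def plane(c,uv,z):
    R,t=rt(c); o=-R.T@t; d=R.T@np.array([(uv[0]-c["cx"])/c["fx"],(uv[1]-c["cy"])/c["fy"],1]); return o+d*(z-o[2])/d[2]
def P(c):
    R,t=rt(c); K=np.array([[c["fx"],0,c["cx"]],[0,c["fy"],c["cy"]],[0,0,1]]); return K@np.c_[R,t]
E
python3 - <<'E'
from cell import env,kin,calibration
from h import *
box={"top":(225,225,260,250),"scene":(340,285,375,310)}
rbox={"top":(180,230,205,250),"scene":(385,330,412,352)}
uv={}
for n in box:
    f=np.load(f"{n}0.npz"); p,d=f["p"],f["d"]; hsv=cv2.cvtColor(p,cv2.COLOR_BGR2HSV); c=calibration(n)
    for k,bx,lo,hi in(("yel",box,(20,120,90),(38,255,255)),("red",rbox,(0,150,90),(10,255,255))):
        x0,y0,x1,y1=bx[n]; m=cv2.inRange(hsv,lo,hi)[y0:y1,x0:x1]
        if k=="red": m|=cv2.inRange(hsv,(170,150,90),(180,255,255))[y0:y1,x0:x1]
        M=cv2.moments(m,True); q=(M["m10"]/M["m00"]+x0,M["m01"]/M["m00"]+y0); uv[n,k]=q
        print(n,k,M["m00"],np.round(q,1),plane(c,q,.052).round(4),"depth",d[int(q[1]),int(q[0])], )
    cv2.imwrite(f"pics/crop_{n}.png",cv2.resize(p[100:265,150:280] if n=="top" else p[265:460,215:435],None,fx=3,fy=3 if n=="top" else 2.7,interpolation=2))
for k in("yel","red"):
    X=cv2.triangulatePoints(P(calibration("top")),P(calibration("scene")),np.array(uv["top",k]).reshape(2,1),np.array(uv["scene",k]).reshape(2,1)).ravel();print(k,X[:3]/X[3])
# depth of bowl rim etc not needed; scale edges in top
print(env.nose_length)
E
```

```text
top yel 91.0 [241.9 234.9] [0.5636 0.1222 0.052 ] depth 1.0344473
top red 86.0 [192.3 239.8] [0.5561 0.2319 0.052 ] depth 1.032279
scene yel 120.0 [357.1 296.3] [0.5637 0.1219 0.052 ] depth 0.80268675
scene red 140.0 [397.7 340.3] [0.5553 0.2311 0.052 ] depth 0.7384802
yel [0.56363131 0.12207727 0.05211932]
red [0.55597815 0.23161457 0.05321385]
0.0726
```

View pics/crop_top.png

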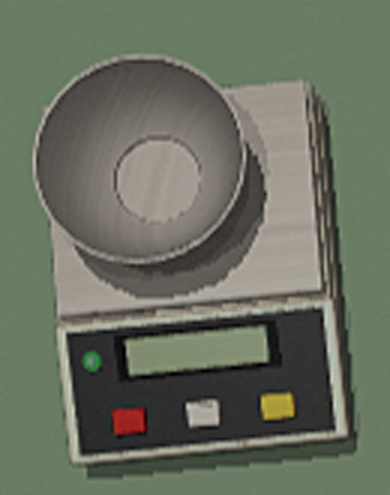

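```bash
cat >> h.py <<'E'
from scipy.spatial.transform import Rotation as Ro
K=np.array([.5636,.1221,.052]); ey=np.array([-.0080,.1096,0]);ey/=np.linalg.norm(ey);ex=np.array([ey[1],-ey[0],0])
a=np.radians(10); n=-np.sin(a)*ex+np.cos(a)*np.array([0,0,1])
def quat(s):
    z=-n; y=s*ey; x=np.cross(y,z); q=Ro.from_matrix(np.c_[x,y,z]).as_quat(); return q[[3,0,1,2]]
L=.0726
E
python3 - <<'E'
from cell import env,kin
from h import *
print(env.get_state()["qpos"].round(2) if hasattr(env.get_state()["qpos"],'round') else env.get_state()["qpos"])
for s in(1,-1):
  for h in(.16,.0): 
    j=kin.inverse_kinematics(K+n*(L+h),quat(s)); print(s,h,K+n*(L+h),None if j is None else np.round(j,2))
E
```

```text
[-1.36  0.48  0.02  1.56 -0.01  1.11 -0.08]
1 0.16 [0.5233166  0.11915961 0.28106628] [-0.67  0.21  0.35  2.03 -0.04  0.75  1.34]
1 0.0 [0.55102659 0.12118223 0.12349704] [-0.44  0.49  0.11  2.07 -0.01  0.42  1.31]
-1 0.16 [0.5233166  0.11915961 0.28106628] [-1.02  0.26  0.78  2.05 -0.21  0.75 -1.63]
-1 0.0 [0.55102659 0.12118223 0.12349704] [-0.72  0.53  0.48  2.09 -0.47  0.44 -1.41]
```

The crop shows the empty steel bowl on this scale, with keys red, white, yellow from left to right. The yellow key at top (242,235) is the one I want. Next I move to a hover above it, shut the fingers and take another look.

Run:
```python
from cell import env,camera,calibration
from h import *
env.reach(K+n*(L+.16),quat(1)); env.grip(0.0,20)
env.movel(K+n*(L+.04),0.1)
s=env.get_state();print(s["time"],s["tcp_pos"],s["force"],s["opening"],(K+n*(L+.04)))
for m in("wrist","scene"):
    c=calibration(m);p,d=camera(m);cv2.imwrite(f"pics/{m}1.png",p)
    if m=="wrist":
        R,t=rt(c)
        for name,X in(("key",K),("tip",np.array(s["tcp_pos"])-n*L)):
            v=R@X+t; r=np.hypot(v[0],v[1]);th=np.arctan2(r,v[2]);print(name,c["cx"]+c["fx"]*th*v[0]/r,c["cy"]+c["fy"]*th*v[1]/r)
```

```text
4.4083 [0.54438925 0.12074475 0.16348499] [ 0.77799944 -0.21397512 -0.06943243] -5.8740639500662084e-05 [0.5440991  0.12067658 0.16288935]
key 315.2706982536455 277.23363336880766
tip 315.2342586937487 315.95234958070523
```

View pics/wrist1.png

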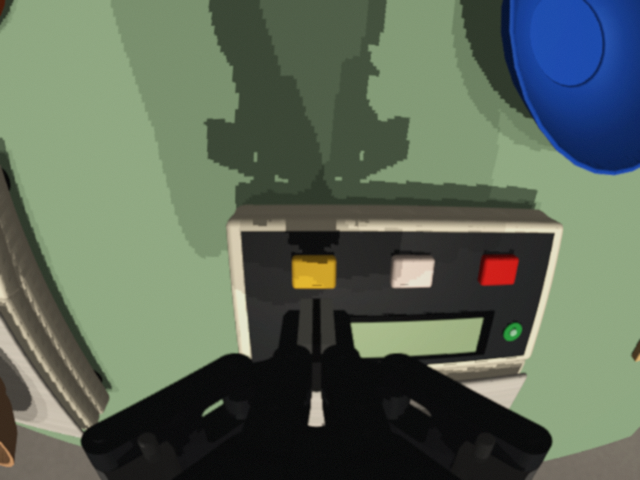

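View pics/scene1.png

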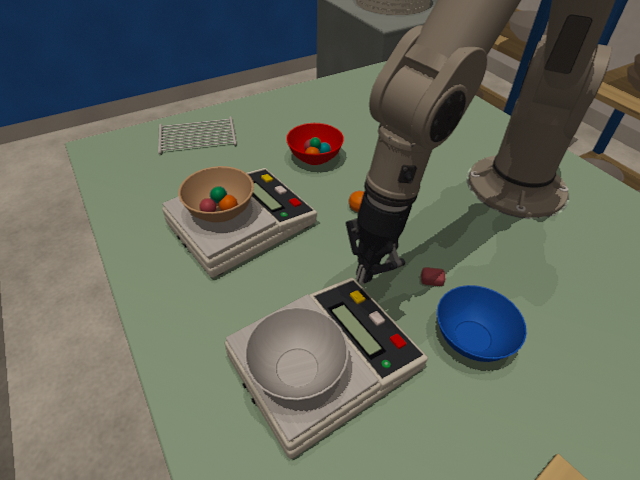

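The wrist view shows the yellow key at (314,271), and I predicted (315,277). That is about 3 mm nearer the front, so I split the difference. The fingers are shut and in line with the key, and nothing else is near. Next I press slowly against a force stop.

Run:
```python
from cell import env,camera
from h import *
K=K-ex*.0015
env.movel(K+n*(L+.012),0.06); env.dwell(.3)
def st(l):
    s=env.get_state(); print(l,round(s["time"],2),"h",round(float((np.array(s["tcp_pos"])-K)@n-L)*1000,2),"F",np.round(s["force"],2)); return s
st("pre")
r=env.movel(K+n*(L-.010),0.012,stop_force=8)
st(r); env.dwell(.2); st("hold"); p,d=camera("wrist"); cv2.imwrite("pics/wrist2.png",p)
```

```text
pre 5.42 h 12.27 F [0.17 0.61 0.02]
True 6.7 h -4.31 F [-2.2  -0.77  7.42]
hold 6.9 h -4.32 F [-2.22 -0.32  7.35]
```

View pics/wrist2.png

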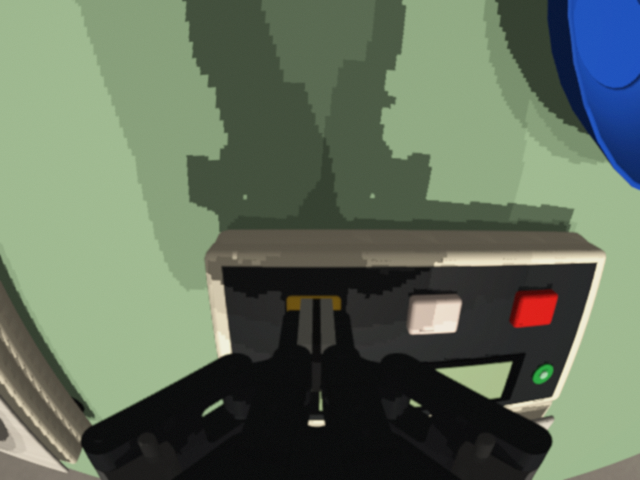

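The tips sit centred on the yellow key (315,303). They stopped 4.3 mm below its top at about 7.7 N along the stroke, so the key is at its end stop. Now I release it and move clear.

Run:
```python
from cell import env,camera,calibration
from h import *
K=K-ex*.0015
def st(l):
    s=env.get_state(); print(l,round(s["time"],2),"h",round(float((np.array(s["tcp_pos"])-K)@n-L)*1000,2),"F",np.round(s["force"],2))
for h in(-.002,0,.003): env.movel(K+n*(L+h),.02); st(h)
env.movel(K+n*(L+.05),.06); env.dwell(.3); st("up")
p,d=camera("wrist"); cv2.imwrite("pics/wrist3.png",p)
env.movel(K+n*(L+.16),.15); env.reach(np.array([.212,.641,.304]),np.array([0,.1592,.9872,-.0008])/np.linalg.norm([.1592,.9872,.0008])); st("clear")
for m in("top","scene"):
    q,d=camera(m); cv2.imwrite(f"pics/{m}3.png",q); q0=np.load(f"{m}0.npz")["p"]
    df=cv2.absdiff(q,q0).max(2)
    R=df[100:350,120:520] if m=="top" else df[120:470,150:540]
    print(m,"changed px",(R>40).sum())
```

```text
-0.002 7.24 h -1.9 F [-1.66 -0.58  1.33]
0 7.49 h -0.07 F [-0.74 -0.1  -0.18]
0.003 7.79 h 3.08 F [-0.1   0.12 -0.28]
up 9.03 h 49.73 F [-0.02  0.23 -0.1 ]
clear 12.15 h 229.44 F [-0.06 -0.14  0.46]
top changed px 0
scene changed px 0
```

View pics/wrist3.png

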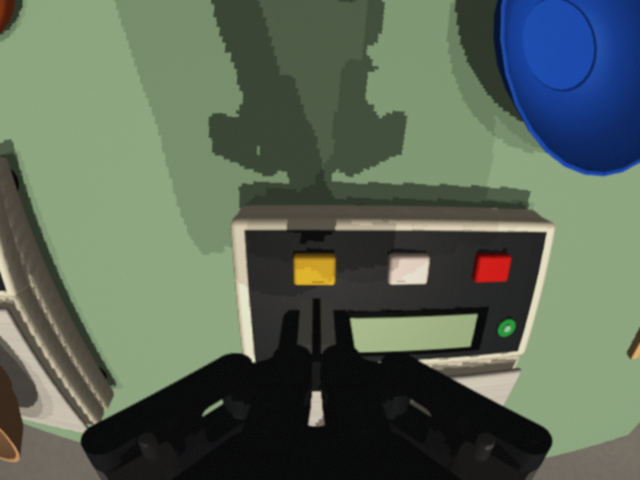

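View pics/top3.png

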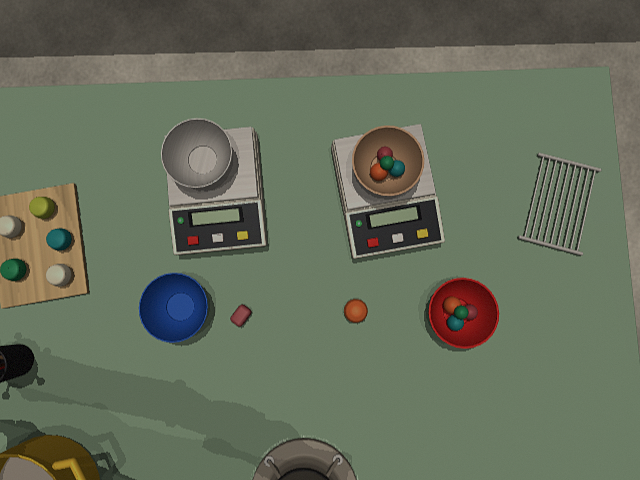

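The key is up again at (314,269), and the top and scene views match those from before. Handing in.

```bash
python3 -c "
from cell import job,env
job.job_done();print(env.get_state()['time'])"
```

```text
the job is handed in; nothing more can be done
the job is handed in; nothing more can be done
```

I tared the left scale, the one under the empty steel bowl, and handed the job in. With the fingers shut, I pressed its yellow key straight along the stroke, let it come up, and took the arm back to its start pose at 12.2 s on the robot's clock.

- **Press:** the fingertips stopped 4.3 mm below the key top with a steady 7.7 N or so along the stroke. That is past the 4 N needed for fully down and well under the 30 N limit.
- **After release:** the force fell back to about zero and the wrist picture shows the key up.
- **Rest of the scene:** the before and after pictures from the top and scene cameras showed no changed pixels around the scales, bowls and lumps.
- **Disagreement:** the wrist camera put the key about 3 mm nearer the front than the two fixed cameras did. I moved the aim half that way (1.5 mm), and the picture during the press showed the tips on the key.
- **Not checked:** key travel can't be read directly, so I inferred the full press from force and depth.

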